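# Load the stock-watch strip

### The arm

A 6-joint arm with a two-finger parallel gripper is mounted at the origin on a cart in front of the work surface, level with it; the furniture and walls round the work are solid. World frame = base frame: x ahead of the robot, y to its left, z up, the work surface at z = 0. Lengths are in m, angles in rad, forces in N, time in s.
With the tool pointing down it reaches from about 0.15 to 0.775 m from the base axis. Payload 6.1 kg.
Tool frame: the origin (TCP) lies at the very end of the fingers, on their centre line; the grasp point (between the pads) lies 19 mm behind it; z points along the fingers, y is the line along which they close (so a half turn about z gives the same grasp; the last joint's range is limited). The gripper opens to 85 mm and grips with 20 to 120 N. Pads are 22 mm wide; open, the fingers measure 114 mm over their backs; the gripper's body (76 mm by 85 mm) begins 54 mm behind the grasp point. The pads swing forward as they close: fully open they stand 13 mm farther back than shut.
Start: joints at [1.186, 0.126, -0.04, 1.405, 0, 1.571], TCP at [0.197, 0.487, 0.231] pointing down, gripper open.
Joint ranges: [-2.72, 2.72], [-0.95, 1.95], [-1.27, 1.35], [-1.78, 2.02], [-1.46, 1.47], [-3.14, 3.14]. Speed limits (rad/s): [2.39, 2.39, 3.01, 3.14, 3.14, 3.14].

### API

Orientations are given as a unit quaternion [w, x, y, z].
In Python, from station import arm, read_camera gives the robot as it stands.
- The arm moves only by the tool move_arm, never from a script. Its argument "motion" is a list that holds one entry, the list of rows, each a list of 7 numbers: the shift along the tool's x, y, z normalised to -1 to 1, where 1 is 50 cm, then the turn, a rotation vector about the tool's x, y, z normalised to -1 to 1, where 1 is 180 degrees, then the opening, from -1 (shut) to 1 (fully open). In form: [[[tx, ty, tz, ax, ay, az, fingers], ...]]. A call has 1 to 8 rows; each row shifts and turns the commanded pose from where the row before left it, along the tool's axes as they then stand; what a row does not reach is not made up. A row lasts 1/10 s, in which the tool goes at most 50 mm and 8.59 degrees, less where a joint would pass 70% of its speed; a pose out of reach is approached as far as the arm can. A call with a number of a shift or a turn outside -1 to 1 is refused whole. A call with a gripper value outside its range is refused whole. The fingers move at their own pace and stop on an object; the grip force is fixed at half the most. Time passes only in rows, so rows that do not move let the fingers close. It gives the time, the measured TCP pose, the force, the opening and the grip force at its end, in the units of the state.
- arm.read_state(): the state, without advancing time (a new reading comes with each control period).
- read_camera(name): name is "scene" or "side" or "wrist"; returns a dict with "pixels" (400x640x3 uint8, blue, green, red), "depth" (400x640 float32, m along the optical axis (not along the pixel's ray), 0 where there is no reading), "K" (3x3 intrinsics, pixels), "pose" (4x4, takes a point from camera to world coordinates). Camera axes: x right, y down, z forward; pixel columns grow to the right and rows downward; lengths in m; the calibration is good to about 2 mm. A picture is of the moment at which its call begins.
- arm.sign_off(): hands the job in; it is judged then, once.
The state is a dict: "time": time; "joint_pos": joint angles; "joint_vel": joint speeds; "joint_efforts": joint torques, N m; "position": TCP position; "eef_rot": TCP orientation; "contact_force": force on the tool from outside, world axes, zero at the start; "moment": the same for the moment, N m; "finger_gap": finger opening in m; "grip_force": force on a finger pad.
Only numpy, scipy, OpenCV 4.12 (cv2) and the standard library are available. Lean on these libraries where they do the work, as an engineer would, in place of code of your own. Each camera call takes 0.05 s, during which the arm holds its last target. There are 200 camera calls.

### The job

The white stock-watch strip has three look-alike sprung pads, put on in any order: one clicks down very easily, one needs a moderate push, one is stiff. Before moving either jar, press the pads one after another, left to right, with the closed fingers until each clicks down, and feel which is which; then set the spice jar down gently, upright, on the middle of the easiest pad and the jam jar likewise on the moderate one, so that each jar holds its pad clicked down. Leave the stiff pad empty and the salt shaker, food tin and mug where they are.

Things in the scene. Friction and masses are not known exactly. Their poses are not given: they have to be found in the camera images.
- strip: white flat bar with a grey deck, fixed to the worktop, 115 (x) x 345 (y) mm, deck 24 mm high; origin at the centre of its underside, z up, y along the bar to the robot's left, -x its front edge towards the robot. On it, 110 mm apart along y, three look-alike pads in a new order each time: flat discs, 80 mm across, pale with a grey middle, that move straight down 7 mm
- slot1 (a point): centre of the upper face of the LEFT pad (strip y = +110 mm) when the pad is up, 40 mm above the worktop; axes as the strip. This point stays when the pad is pressed
- slot2 (a point): the same point of the MIDDLE pad (strip y = 0). Each pad holds still until the push reaches its peak force, then snaps down (the force falls to about 0.7 of the peak) to its stop at 7 mm; released, it springs up again. Peaks: about 1.2 N (easiest), 3.3 N (moderate), 9 N (stiff)
- slot3 (a point): the same point of the RIGHT pad (strip y = -110 mm). A jar too light for its pad does not hold it down
- pad_p (a joint): how far one of the three pads is pressed, m: 0 up, 0.007 at its stop, clicked beyond 0.005. In which slot it stands, and how stiff it is, is not told
- pad_q (a joint): the same of another pad
- pad_r (a joint): the same of the remaining pad
- spice_jar: glass spice jar with a red lid, 45 mm diameter, 106 mm tall, about 0.18 kg, upright on the worktop; origin at the centre of its underside, z up. Grip it across the diameter, 60 to 90 mm above the underside
- jam_jar: glass jam jar with a yellow lid, 66 mm diameter, 100 mm tall, about 0.5 kg, upright on the worktop; origin at the centre of its underside, z up. Grip it across the diameter, 50 to 80 mm above the underside
- salt: glass salt shaker, 44 mm diameter, 90 mm tall, bystander; origin at the centre of its underside
- tin: round food tin, 86 mm diameter, 40 mm tall, bystander; origin at the centre of its underside
- mug: off-white mug, 84 mm diameter, 106 mm tall, with a handle, bystander; origin under the middle of mug and handle together
Not all that is in view belongs to the job. What is shaped like the spice_jar but blue is not meant.

How it is judged:
By the outcome, as a careful person would: the job done as asked, in the order asked, and still so for the second after the job is handed in, with the robot touching nothing.
It also fails if it takes over 72 s, if anything falls off the work surface, if the arm or the gripper's body presses on something with over 40 N, if the wrist force passes 120 N, or if a joint passes its speed limit or range.

## Working session

There is one attempt and no reset: what is moved stays moved. The work goes in short steps, Python scripts to look and compute and a tool call to move; the robot and the scene stay as the last step left them, time stands still between calls to the robot, and variables do not carry over. Pictures are saved under pics/ and viewed, at most 10 in all, crops included, and the job is handed in when it is done.

Besides the shell and the picture viewer there is one more tool, called after "Emit:" by a JSON object that holds its "fn" and its "kwargs", one argument or row to a line. move_arm: Moves the arm, as the interface text tells. Its arguments: {"type":"object","properties":{"motion":{"type":"array","items":{"type":"array","items":{"type":"array","items":{"type":"number","minimum":-1,"maximum":1}}}}},"required":["motion"]}

```bash
mkdir -p pics; ls; python3 - <<'E'
from station import arm, read_camera
import cv2,numpy as np
s=arm.read_state();print(s)
for n in("scene","side"):
    c=read_camera(n);np.savez(f'{n}0.npz',**c);cv2.imwrite(f'pics/{n}0.png',c['pixels']);print(n,c['K'].tolist(),c['pose'].round(3).tolist())
E
```

```text
pics
{'time': 0.0, 'joint_pos': array([ 1.18602242e+00,  1.26370981e-01, -4.06279391e-02,  1.40538945e+00,
       -1.53995548e-05,  1.57080378e+00]), 'joint_vel': array([-1.71616332e-04,  2.00145668e-05, -6.09030102e-04,  1.03397840e-04,
        5.91226825e-04, -2.33982895e-03]), 'joint_efforts': array([-2.35651584e-05, -4.35913074e+01,  3.52924883e+01,  1.72824314e-02,
       -2.11519659e-05,  9.56948355e-06]), 'position': array([0.19690771, 0.4862292 , 0.23052407]), 'eef_rot': array([-1.44640502e-04,  1.91205941e-01,  9.81549619e-01, -7.82807935e-04]), 'contact_force': array([ 0.67744704, -0.58809066,  0.42483619]), 'moment': array([-0.0229389 , -0.02668492, -0.00755069]), 'grip_force': 0.0, 'finger_gap': 0.08525880204271166}
scene [[403.4404407289112, 0.0, 317.18688418285086], [0.0, 403.4404407289112, 196.6870030001499], [0.0, 0.0, 1.0]] [[0.714, -0.282, 0.641, -0.253], [-0.7, -0.3, 0.648, -0.832], [0.009, -0.911, -0.412, 0.591], [0.0, 0.0, 0.0, 1.0]]
side [[368.8701997191152, 0.0, 316.1671815048221], [0.0, 368.8701997191152, 199.1790041316227], [0.0, 0.0, 1.0]] [[0.938, -0.224, 0.266, 0.305], [-0.348, -0.583, 0.734, -0.779], [-0.01, -0.781, -0.625, 0.751], [0.0, 0.0, 0.0, 1.0]]
```

View pics/scene0.png

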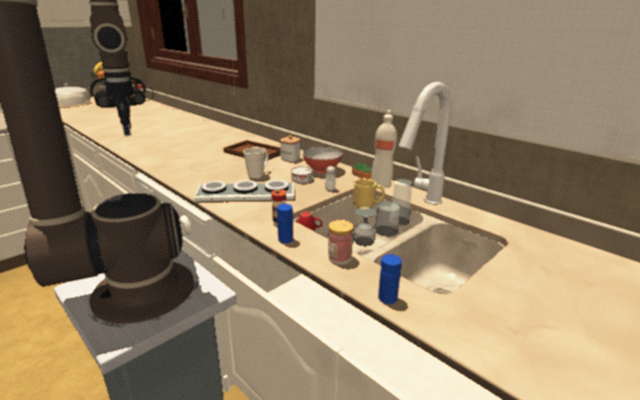

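View pics/side0.png

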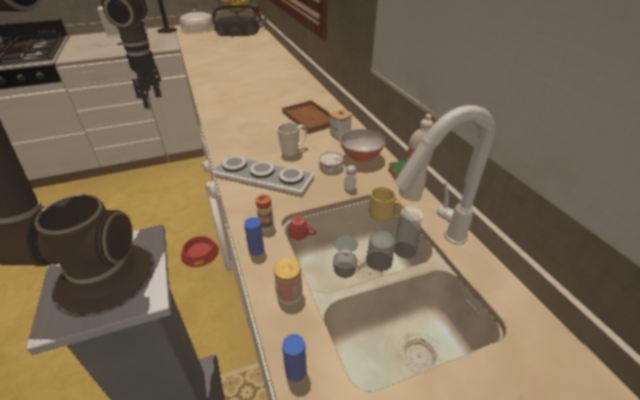

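Scene picture: the strip is at (245,190), the red-lidded spice jar at (279,207) and the yellow-lidded jam jar at (341,242). The red-lid candidates are (279,207), the small red mug at (307,220), and the blue jar-shaped decoys at (285,223) and (390,278). Only (279,207) is a glass jar with a red lid. I'll confirm that in a crop and measure.

```bash
cat > h.py <<'E'
import numpy as np,cv2
def cloud(c):
    d=c['depth'];K=c['K'];v,u=np.mgrid[:400,:640]
    p=np.stack([(u-K[0,2])/K[0,0]*d,(v-K[1,2])/K[1,1]*d,d],-1)@c['pose'][:3,:3].T+c['pose'][:3,3]
    p[d==0]=np.nan
    return p
def ray(c,u,v,z):
    r=c['pose'][:3,:3]@np.linalg.solve(c['K'],[u,v,1]);o=c['pose'][:3,3]
    return o+r*(z-o[2])/r[2]
E
python3 - <<'E'
import numpy as np,cv2
from h import *
box={'scene':dict(strip=(190,175,300,205),spice=(270,188,290,222),jam=(325,218,358,265)),'side':dict(strip=(205,150,318,195),spice=(253,192,275,230),jam=(270,255,304,305))}
for n in('scene','side'):
    c=dict(np.load(n+'0.npz'));P=cloud(c);hsv=cv2.cvtColor(c['pixels'],cv2.COLOR_BGR2HSV)
    for k,(a,b,e,f) in box[n].items():
        p=P[b:f,a:e].reshape(-1,3);h=hsv[b:f,a:e].reshape(-1,3)
        if k=='strip':
            for lo,hi in((.018,.03),(.034,.046)):
                q=p[(p[:,2]>lo)&(p[:,2]<hi)];r=cv2.minAreaRect(q[:,:2].astype(np.float32)*1000)
                print(n,k,lo,len(q),r,np.median(q[:,2]))
            q=q[np.isfinite(q).all(1)].astype(np.float32)
            _,l,ce=cv2.kmeans(q[:,:2].copy(),3,None,(3,50,1e-5),5,cv2.KMEANS_PP_CENTERS)
            for i in range(3):
                m=q[l[:,0]==i];(x,y),R=cv2.minEnclosingCircle(m[:,:2].copy());print('  pad',ce[i],(x,y),R,m[:,2].mean())
        else:
            top=np.nanpercentile(p[p[:,2]<.13][:,2],97);q=p[(abs(p[:,2]-top)<.006)]
            (x,y),R=cv2.minEnclosingCircle(q[:,:2].astype(np.float32));print(n,k,'top',top,len(q),(x,y),R,q.mean(0))
    # obstacles map
    m=(P[...,2]>.05)&(P[...,2]<.3)&(P[...,0]<.9)&(P[...,0]>.2)&(abs(P[...,1])<.8)
    nn,l,st,ce=cv2.connectedComponentsWithStats(m.astype(np.uint8))
    for i in range(1,nn):
        if st[i,4]>60:q=P[l==i];print('  ob',ce[i].round(),q.min(0).round(3),q.max(0).round(3))
    cr=c['pixels'][150:270,190:370] if n=='scene' else c['pixels'][140:310,200:400]
    cr=cv2.resize(cr,None,fx=3,fy=3,interpolation=2);cv2.imwrite(f'pics/crop_{n}.png',cr)
E
```

```text
scene strip 0.018 849 ((519.0971069335938, 299.7331237792969), (183.02545166015625, 368.2383117675781), 51.3739128112793) 0.02497646315795765
scene strip 0.034 543 ((518.4776611328125, 269.0819091796875), (120.98237609863281, 351.83404541015625), 60.34555435180664) 0.04056895435402652
  pad [0.40618184 0.35228932] (0.4091757833957672, 0.3572371006011963) 0.0424632802605629 0.04038423
  pad [0.57376194 0.20999458] (0.615759015083313, 0.22174924612045288) 0.0842193216085434 0.04022594
  pad [0.48912907 0.2809465 ] (0.4929118752479553, 0.28532177209854126) 0.04242836683988571 0.04052167
scene spice top 0.10801634464005619 171 (0.41189777851104736, -0.009575936943292618) 0.07243424654006958 [ 0.41007992 -0.01395033  0.10634895]
scene jam top 0.10012020015016475 271 (0.43126243352890015, -0.2262197881937027) 0.03304750844836235 [ 0.42911259 -0.2286875   0.09889088]
  ob [409. 137.] [ 0.709 -0.225  0.231] [ 0.763 -0.186  0.3  ]
  ob [379. 154.] [ 0.883 -0.015  0.05 ] [0.9   0.039 0.222]
  ob [290. 143.] [0.826 0.432 0.05 ] [0.899 0.511 0.108]
  ob [255. 157.] [0.587 0.369 0.05 ] [0.708 0.4
[... 1268 characters left out ...]
71614456 [ 0.43171308 -0.22743653  0.09925718]
  ob [157.  89.] [0.203 0.514 0.244] [0.236 0.544 0.299]
  ob [340. 118.] [0.828 0.434 0.05 ] [0.9  0.52 0.11]
  ob [289. 133.] [0.587 0.368 0.05 ] [0.705 0.458 0.108]
  ob [356. 145.] [0.788 0.194 0.05 ] [0.9   0.363 0.08 ]
  ob [409. 170.] [ 0.709 -0.223  0.125] [0.9   0.037 0.3  ]
  ob [351. 173.] [0.732 0.097 0.05 ] [0.766 0.127 0.091]
  ob [258. 219.] [ 0.367 -0.077  0.05 ] [0.462 0.055 0.11 ]
  ob [411. 220.] [ 0.771 -0.193  0.05 ] [ 0.83  -0.13   0.101]
  ob [346. 244.] [ 0.577 -0.198  0.054] [ 0.639 -0.136  0.061]
  ob [288. 275.] [ 0.399 -0.259  0.05 ] [ 0.463 -0.195  0.103]
  ob [294. 352.] [ 0.365 -0.438  0.05 ] [ 0.41  -0.392  0.11 ]
```

View pics/crop_side.png

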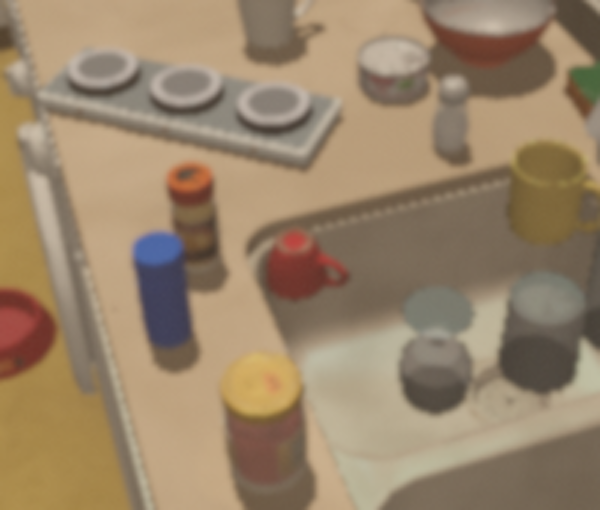

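The crop confirms the spice jar with its red lid at crop (190,180), the jam jar at crop (262,385), and the strip with 3 pads at top left. I'll shut the fingers, turn tool x onto strip y, and go over the left pad.

Emit:
{"fn": "move_arm", "kwargs": {
  "motion": [
    [[0,0,0.08,0,0,0.035,-1],[0,0,0.08,0,0,0.035,-1],[0,0,0.08,0,0,0.0353,-1],[-0.08,0.0138,0,0,0,0,-1],[-0.08,0.0138,0,0,0,0,-1],[-0.08,0.0138,0,0,0,0,-1],[-0.08,0.0138,0,0,0,0,-1],[-0.08,0.0138,0,0,0,0,-1]]
  ]
}}

```text
time: 0.9
position: [0.3716, 0.3802, 0.1109]
eef_rot: [-0.0, 0.35, 0.937, -0.0]
contact_force: [1.0, 0.1, -0.2]
finger_gap: -0.0001
grip_force: 0.0
```

```bash
cat > go.py <<'E'
# python3 go.py x y z : tool-frame shift (units of move_arm) from the measured pose
import sys,numpy as np
from scipy.spatial.transform import Rotation as R
from station import arm
s=arm.read_state();q=s['eef_rot'];r=R.from_quat([q[1],q[2],q[3],q[0]])
d=np.array([float(a) for a in sys.argv[1:4]])-s['position']
print('t',s['time'],'pos',s['position'].round(4),'F',s['contact_force'].round(2),'gap',round(s['finger_gap'],4),'grip',s['grip_force'])
print('units',(r.inv().apply(d)/.5).round(4),'yaw y',np.degrees(np.arctan2(*r.as_matrix()[[1,0],1])).round(2),'tool z',r.as_matrix()[:,2].round(4))
E
python3 go.py .408 .3577 .05
python3 - <<'E'
import numpy as np,cv2
from h import *
for n in('scene','side'):
    c=dict(np.load(n+'0.npz'));P=cloud(c);hsv=cv2.cvtColor(c['pixels'],cv2.COLOR_BGR2HSV)
    H,S,V=hsv[...,0].astype(int),hsv[...,1],hsv[...,2]
    inb=(P[...,0]>.41)&(P[...,0]<.5)&(P[...,1]>-.02)&(P[...,1]<.08)&(P[...,2]<.13)
    q=P[inb&(P[...,2]>.102)].astype(np.float32);print(n,'top',len(q),cv2.minEnclosingCircle(q[:,:2].copy()),q.mean(0))
    q=P[inb&(P[...,2]>.05)&(P[...,2]<.1)];A=np.c_[2*q[:,:2],np.ones(len(q))];s=np.linalg.lstsq(A,(q[:,:2]**2).sum(1),rcond=None)[0];print('cyl',s[:2],np.sqrt(s[2]+s[0]**2+s[1]**2))
    q=P[(abs(P[...,0]-.43)<.06)&(abs(P[...,1]+.227)<.06)&(P[...,2]>.02)&(P[...,2]<.075)];A=np.c_[2*q[:,:2],np.ones(len(q))];s=np.linalg.lstsq(A,(q[:,:2]**2).sum(1),rcond=None)[0];print('jamcyl',s[:2],np.sqrt(s[2]+s[0]**2+s[1]**2))
E
```

```text
t 0.9 pos [0.3716 0.3802 0.1109] F [ 1.03  0.11 -0.18] gap -0.0001 grip 0.0
units [-0.0844  0.0138  0.1219] yaw y 49.01 tool z [-5.e-04 -5.e-04 -1.e+00]
scene top 83 ((0.43913230299949646, 0.03380269184708595), 0.023038925603032112) [0.4373824  0.03015081 0.10632144]
cyl [0.43936456 0.03368792] 0.02019088746690877
jamcyl [ 0.43216666 -0.22554115] 0.03220278117279496
side top 128 ((0.4388335347175598, 0.034519948065280914), 0.022932369261980057) [0.439952   0.03229652 0.1065878 ]
cyl [0.44043283 0.03351961] 0.020700603494111975
jamcyl [ 0.4326006  -0.22425109] 0.032959978195679245
```

Emit:
{"fn": "move_arm", "kwargs": {
  "motion": [
    [[-0.042,0.007,0.04,0,0,0,-1],[-0.042,0.007,0.04,0,0,0,-1],[0,0,0.04,0,0,0,-1],[0,0,0,0,0,0,-1],[0,0,0,0,0,0,-1],[0,0,0,0,0,0,-1]]
  ]
}}

```text
time: 1.5
position: [0.407, 0.3598, 0.0523]
eef_rot: [0.0, 0.35, 0.937, 0.001]
contact_force: [-0.1, 0.1, 0.8]
finger_gap: -0.0001
grip_force: 0.0
```

```bash
python3 go.py .408 .3577 .042; python3 - <<'E'
from station import arm, read_camera
import cv2,numpy as np
c=read_camera('side');np.savez('side1.npz',**c);w=read_camera('wrist');cv2.imwrite('pics/m1.png',np.hstack([cv2.resize(c['pixels'][110:230,180:340],(400,300)),cv2.resize(w['pixels'],(400,300))]))
for i in range(3):print(arm.read_state()['contact_force'])
E
```

```text
t 1.5 pos [0.407  0.3598 0.0523] F [-0.06  0.1   0.84] gap -0.0001 grip 0.0
units [-0.0043 -0.0019  0.0207] yaw y 49.04 tool z [ 9.e-04  9.e-04 -1.e+00]
[ 0.91464345 -0.21789804 -0.94993872]
[ 0.91464345 -0.21789804 -0.94993872]
[ 0.91464345 -0.21789804 -0.94993872]
```

View pics/m1.png

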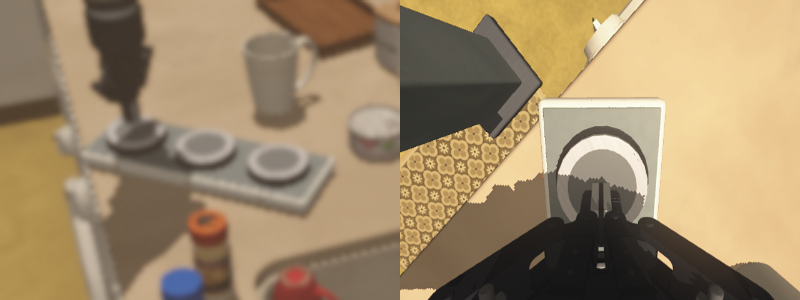

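Wrist view (right half): the fingertips are over the middle of the left pad, and the pad disc is around (600,175). Force noise is about 1 N, so I'll average several readings. Pressing the left pad now.

Emit:
{"fn": "move_arm", "kwargs": {
  "motion": [
    [[-0.004,-0.002,0.018,0,0,0,-1],[0,0,0,0,0,0,-1],[0,0,0,0,0,0,-1],[0,0,0.006,0,0,0,-1],[0,0,0.006,0,0,0,-1],[0,0,0.004,0,0,0,-1],[0,0,0,0,0,0,-1],[0,0,0,0,0,0,-1]]
  ]
}}

```text
time: 2.4
position: [0.408, 0.3573, 0.0345]
eef_rot: [0.0, 0.35, 0.937, 0.0]
contact_force: [0.7, 1.2, 2.7]
finger_gap: 0.0004
grip_force: 1.3
```

```bash
cat > feel.py <<'E'
from station import arm, read_camera
import numpy as np,cv2
F=[];Z=[]
for i in range(8):
    c=read_camera('side');s=arm.read_state();F.append(s['contact_force']);Z.append(s['position'])
F=np.array(F);print('t',s['time'],'F',F.mean(0).round(2),'sd',F.std(0).round(2),'pos',np.mean(Z,0).round(4))
E
python3 feel.py
```

```text
t 2.8 F [0.19 0.62 2.73] sd [0.39 0.29 0.53] pos [0.4079 0.3573 0.0345]
```

Emit:
{"fn": "move_arm", "kwargs": {
  "motion": [
    [[0,0,0.002,0,0,0,-1],[0,0,0.002,0,0,0,-1],[0,0,0,0,0,0,-1],[0,0,0,0,0,0,-1]]
  ]
}}

```text
time: 3.2
position: [0.408, 0.3573, 0.033]
eef_rot: [0.0, 0.35, 0.937, 0.0]
contact_force: [-0.3, 0.0, 7.8]
finger_gap: -0.0001
grip_force: 4.0
```

```bash
python3 feel.py
```

```text
t 3.6 F [-0.75  0.17  7.92] sd [0.4  0.65 0.25] pos [0.408  0.3573 0.033 ]
```

Left pad clicked, with the stop at z = 0.033. The feel was about 2.7 N, so probably moderate. Next, the middle pad.

Emit:
{"fn": "move_arm", "kwargs": {
  "motion": [
    [[0,0,-0.044,0,0,0,-1],[-0.044,0,0,0,0,0,-1],[-0.044,0,0,0,0,0,-1],[-0.044,0,0,0,0,0,-1],[-0.044,0,0,0,0,0,-1],[-0.044,0,0,0,0,0,-1],[0,0,0,0,0,0,-1],[0,0,0,0,0,0,-1]]
  ]
}}

```text
time: 4.4
position: [0.4903, 0.2844, 0.0536]
eef_rot: [-0.001, 0.351, 0.936, -0.001]
contact_force: [-0.6, 0.5, -0.2]
finger_gap: 0.0002
grip_force: 0.0
```

```bash
python3 feel.py; python3 go.py .491 .2855 .042
```

```text
t 4.8 F [-0.21  0.05 -0.04] sd [0.19 0.47 0.55] pos [0.4901 0.2852 0.0541]
t 4.8 pos [0.4905 0.2853 0.0544] F [-0.07  0.48 -0.3 ] gap 0.0007 grip 0.0
units [-0.0006  0.001   0.0247] yaw y 49.04 tool z [ 0.e+00  1.e-04 -1.e+00]
```

Baseline is about 0. Pressing the middle pad to z = 0.0345.

Emit:
{"fn": "move_arm", "kwargs": {
  "motion": [
    [[0,0,0.024,0,0,0,-1],[0,0,0,0,0,0,-1],[0,0,0.006,0,0,0,-1],[0,0,0.006,0,0,0,-1],[0,0,0.0035,0,0,0,-1],[0,0,0,0,0,0,-1],[0,0,0,0,0,0,-1]]
  ]
}}

```text
time: 5.5
position: [0.4902, 0.2847, 0.0351]
eef_rot: [-0.0, 0.35, 0.937, -0.0]
contact_force: [-3.7, -1.8, 6.8]
finger_gap: 0.0004
grip_force: 3.8
```

```bash
python3 feel.py
```

```text
t 5.9 F [-4.13 -1.94  7.56] sd [0.46 0.54 0.41] pos [0.4902 0.2847 0.0352]
```

Emit:
{"fn": "move_arm", "kwargs": {
  "motion": [
    [[0,0,0.002,0,0,0,-1],[0,0,0.002,0,0,0,-1],[0,0,0,0,0,0,-1],[0,0,0,0,0,0,-1]]
  ]
}}

```text
time: 6.3
position: [0.4902, 0.2846, 0.0331]
eef_rot: [-0.0, 0.35, 0.937, -0.0]
contact_force: [-3.2, -2.9, 8.2]
finger_gap: -0.0
grip_force: 3.4
```

```bash
python3 feel.py
```

```text
t 6.7 F [-3.73 -1.78  6.85] sd [0.53 0.66 0.35] pos [0.4902 0.2847 0.0331]
```

Middle pad is stiff, 7 N mid-travel. A bit further to make sure of its stop, then on to the right pad.

Emit:
{"fn": "move_arm", "kwargs": {
  "motion": [
    [[0,0,0.002,0,0,0,-1],[0,0,0,0,0,0,-1]]
  ]
}}

```text
time: 6.9
position: [0.4902, 0.2847, 0.033]
eef_rot: [-0.0, 0.35, 0.937, -0.0]
contact_force: [-6.4, -3.5, 15.2]
finger_gap: 0.0002
grip_force: 6.8
```

Emit:
{"fn": "move_arm", "kwargs": {
  "motion": [
    [[0,0,-0.045,0,0,0,-1],[-0.044,0.0006,0,0,0,0,-1],[-0.044,0.0006,0,0,0,0,-1],[-0.044,0.0006,0,0,0,0,-1],[-0.044,0,0,0,0,0,-1],[-0.044,0,0,0,0,0,-1],[0,0,0,0,0,0,-1],[0,0,0,0,0,0,-1]]
  ]
}}

```text
time: 7.7
position: [0.5742, 0.2132, 0.0537]
eef_rot: [-0.0, 0.351, 0.936, -0.0]
contact_force: [-1.2, 0.0, -0.3]
finger_gap: -0.0004
grip_force: 0.0
```

```bash
python3 feel.py; python3 go.py .574 .2133 .042
```

```text
t 8.1 F [0.12 0.23 0.14] sd [0.34 0.5  0.21] pos [0.5739 0.2139 0.054 ]
t 8.1 pos [0.5741 0.2138 0.0542] F [ 0.64  0.04 -0.11] gap -0.0004 grip 0.0
units [-0.0006 -0.0009  0.0243] yaw y 49.04 tool z [ 1.e-04  0.e+00 -1.e+00]
```

Emit:
{"fn": "move_arm", "kwargs": {
  "motion": [
    [[0,0,0.024,0,0,0,-1],[0,0,0,0,0,0,-1],[0,0,0.006,0,0,0,-1],[0,0,0.006,0,0,0,-1],[0,0,0.003,0,0,0,-1],[0,0,0,0,0,0,-1],[0,0,0,0,0,0,-1]]
  ]
}}

```text
time: 8.8
position: [0.5744, 0.2134, 0.0346]
eef_rot: [0.0, 0.35, 0.937, -0.0]
contact_force: [0.2, -0.6, 1.2]
finger_gap: -0.0
grip_force: 0.5
```

```bash
python3 feel.py
```

```text
t 9.2 F [-0.52 -0.18  1.11] sd [0.37 0.51 0.47] pos [0.5745 0.2134 0.0347]
```

Emit:
{"fn": "move_arm", "kwargs": {
  "motion": [
    [[0,0,0.002,0,0,0,-1],[0,0,0.002,0,0,0,-1],[0,0,0,0,0,0,-1],[0,0,0,0,0,0,-1]]
  ]
}}

```text
time: 9.6
position: [0.5746, 0.2134, 0.033]
eef_rot: [0.0, 0.35, 0.937, 0.0]
contact_force: [-1.7, -0.3, 4.2]
finger_gap: -0.0
grip_force: 2.6
```

```bash
python3 feel.py
```

```text
t 10.0 F [-1.54 -0.96  5.38] sd [0.53 0.32 0.39] pos [0.5746 0.2134 0.033 ]
```

Right pad is easiest (about 1.1 N), left is moderate, middle is stiff. So the spice jar goes right and the jam jar left. I'll lift, open, and go over the spice jar.

Emit:
{"fn": "move_arm", "kwargs": {
  "motion": [
    [[0,0,-0.08,0,0,0,-1],[0,0,-0.08,0,0,0,1],[0,0,-0.1,0,0,0,1],[-0.006,-0.09,0,0,0,0,1],[-0.006,-0.09,0,0,0,0,1],[-0.006,-0.09,0,0,0,0,1],[-0.006,-0.09,0,0,0,0,1],[-0.006,-0.088,0,0,0,0,1]]
  ]
}}

```text
time: 10.8
position: [0.4375, 0.0334, 0.1622]
eef_rot: [0.0, 0.35, 0.937, -0.0]
contact_force: [0.1, -0.3, -0.1]
finger_gap: 0.0853
grip_force: 0.0
```

Emit:
{"fn": "move_arm", "kwargs": {
  "motion": [
    [[0,0,0,0,0,0,1],[0,0,0,0,0,0,1]]
  ]
}}

```text
time: 11.0
position: [0.4386, 0.034, 0.1627]
eef_rot: [0.0, 0.351, 0.936, 0.0]
contact_force: [0.8, -0.5, -0.6]
finger_gap: 0.0856
grip_force: 0.0
```

```bash
python3 go.py .4392 .0341 .052
python3 - <<'E'
from station import arm, read_camera
import cv2,numpy as np
w=read_camera('wrist');np.savez('w2.npz',**w);cv2.imwrite('pics/w2.png',w['pixels'])
from h import *
P=cloud(w);q=P[(abs(P[...,2]-.106)<.006)&(abs(P[...,0]-.44)<.04)&(abs(P[...,1]-.034)<.04)].astype(np.float32)
print(len(q),cv2.minEnclosingCircle(q[:,:2].copy()) if len(q) else '')
E
```

```text
t 11.0 pos [0.4386 0.034  0.1627] F [ 0.78 -0.49 -0.63] gap 0.0856 grip 0.0
units [-0.0005  0.0007  0.2214] yaw y 48.9 tool z [ 1.1e-03  3.0e-04 -1.0e+00]
3071 ((0.43968087434768677, 0.03679829090833664), 0.022001314908266068)
```

View pics/w2.png

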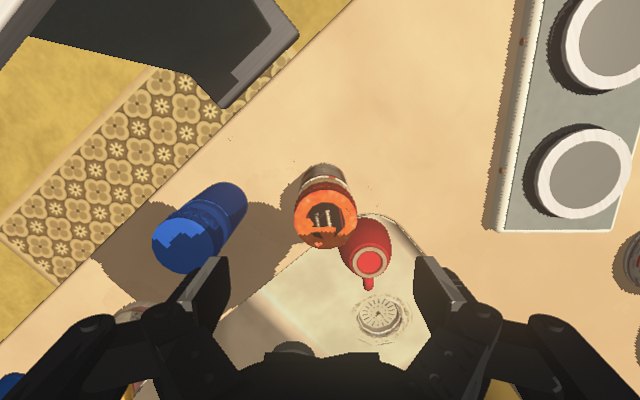

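Wrist view: the red lid is at (325,215), centred between the fingers, and the blue decoy at (200,230) is clear of the left finger. I'll descend and grip.

Emit:
{"fn": "move_arm", "kwargs": {
  "motion": [
    [[0.0005,0.002,0.06,0,0,0,1],[0,0,0.06,0,0,0,1],[0,0,0.06,0,0,0,1],[0,0,0.041,0,0,0,1],[0,0,0,0,0,0,1],[0,0,0,0,0,0,-1],[0,0,0,0,0,0,-1],[0,0,0,0,0,0,-1]]
  ]
}}

```text
time: 11.85
position: [0.4404, 0.0357, 0.0533]
eef_rot: [0.001, 0.35, 0.937, 0.0]
contact_force: [0.1, -1.0, 9.1]
finger_gap: 0.0438
grip_force: 11.1
```

Emit:
{"fn": "move_arm", "kwargs": {
  "motion": [
    [[0,0,0,0,0,0,-1],[0,0,0,0,0,0,-1],[0,0,0,0,0,0,-1]]
  ]
}}

```text
time: 12.15
position: [0.4405, 0.0357, 0.0536]
eef_rot: [0.001, 0.35, 0.937, 0.001]
contact_force: [-0.6, 0.3, 5.6]
finger_gap: 0.0432
grip_force: 60.8
```

```bash
python3 feel.py; python3 go.py .574 .2133 .16
```

```text
t 12.55 F [-0.41  0.88  5.87] sd [0.55 0.48 0.61] pos [0.4405 0.0357 0.0536]
t 12.55 pos [0.4405 0.0357 0.0536] F [-1.31  0.05  5.92] gap 0.0427 grip 60.76563893817365
units [ 0.0311  0.4439 -0.2117] yaw y 49.0 tool z [ 3.1e-03  7.0e-04 -1.0e+00]
```

Emit:
{"fn": "move_arm", "kwargs": {
  "motion": [
    [[0,0,-0.05,0,0,0,-1],[0,0,-0.07,0,0,0,-1],[0,0,-0.07,0,0,0,-1],[0.006,0.074,0,0,0,0,-1],[0.006,0.074,0,0,0,0,-1],[0.006,0.074,0,0,0,0,-1],[0.006,0.074,0,0,0,0,-1],[0.006,0.074,0,0,0,0,-1]]
  ]
}}

```text
time: 13.35
position: [0.5501, 0.1861, 0.1473]
eef_rot: [0.0, 0.35, 0.937, 0.0]
contact_force: [0.2, -0.4, -1.4]
finger_gap: 0.0429
grip_force: 61.6
```

Emit:
{"fn": "move_arm", "kwargs": {
  "motion": [
    [[0,0.074,0,0,0,0,-1],[0,0,0,0,0,0,-1],[0,0,0,0,0,0,-1]]
  ]
}}

```text
time: 13.65
position: [0.5735, 0.2132, 0.1464]
eef_rot: [-0.0, 0.35, 0.937, -0.001]
contact_force: [-0.5, -0.9, -1.5]
finger_gap: 0.0429
grip_force: 61.8
```

```bash
python3 feel.py; python3 go.py .574 .2133 .0956; python3 - <<'E'
from station import read_camera
import cv2,numpy as np
from h import *
c=read_camera('side');np.savez('s3.npz',**c);w=read_camera('wrist')
a=cv2.resize(c['pixels'][90:210,220:380],(400,300));cv2.imwrite('pics/m3.png',np.hstack([a,cv2.resize(w['pixels'],(400,300))]))
E
```

```text
t 14.05 F [-0.21  0.25 -1.7 ] sd [0.72 0.41 0.41] pos [0.5731 0.2121 0.1473]
t 14.05 pos [0.5734 0.2123 0.1475] F [-0.41  0.39 -2.43] gap 0.0431 grip 61.83888243511319
units [0.0005 0.0023 0.1039] yaw y 48.96 tool z [ 6.e-04  2.e-04 -1.e+00]
```

View pics/m3.png

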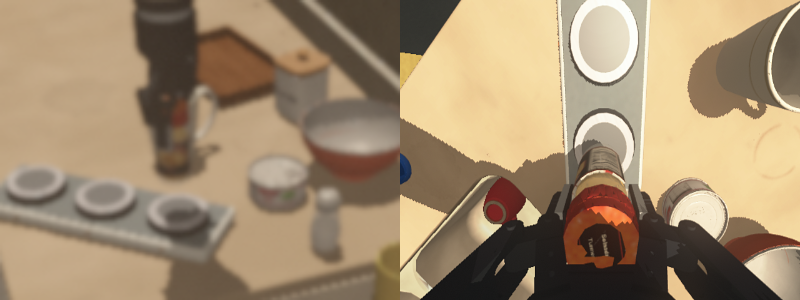

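Left half: the jar is held upright over the right pad. Right half: it is centred on the strip's axis. Lowering slowly.

Emit:
{"fn": "move_arm", "kwargs": {
  "motion": [
    [[0.0005,0.002,0.05,0,0,0,-1],[0,0,0.04,0,0,0,-1],[0,0,0.01,0,0,0,-1],[0,0,0.004,0,0,0,-1],[0,0,0.004,0,0,0,-1],[0,0,0.004,0,0,0,-1],[0,0,0.004,0,0,0,-1],[0,0,0,0,0,0,-1]]
  ]
}}

```text
time: 14.95
position: [0.5745, 0.2139, 0.0895]
eef_rot: [0.0, 0.35, 0.937, 0.0]
contact_force: [0.5, 0.4, -0.6]
finger_gap: 0.043
grip_force: 62.0
```

```bash
python3 feel.py
```

```text
t 15.35 F [ 0.34  0.31 -0.97] sd [0.39 0.27 0.38] pos [0.5743 0.2139 0.0894]
```

Emit:
{"fn": "move_arm", "kwargs": {
  "motion": [
    [[0,0,0.003,0,0,0,-1],[0,0,0.002,0,0,0,-1],[0,0,0.001,0,0,0,-1],[0,0,0,0,0,0,-1],[0,0,0,0,0,0,-1]]
  ]
}}

```text
time: 15.85
position: [0.5741, 0.2137, 0.0866]
eef_rot: [0.0, 0.35, 0.937, 0.0]
contact_force: [-1.7, -0.9, 5.7]
finger_gap: 0.0431
grip_force: 62.4
```

```bash
python3 feel.py
```

```text
t 16.25 F [-1.57 -0.74  5.81] sd [0.52 0.48 0.44] pos [0.5741 0.2137 0.0866]
```

Emit:
{"fn": "move_arm", "kwargs": {
  "motion": [
    [[0,0,-0.0008,0,0,0,-1],[0,0,0,0,0,0,0.15],[0,0,0,0,0,0,0.4],[0,0,0,0,0,0,1],[0,0,0,0,0,0,1],[0,0,-0.06,0,0,0,1],[0,0,-0.08,0,0,0,1],[0,0,-0.08,0,0,0,1]]
  ]
}}

```text
time: 17.05
position: [0.5735, 0.2136, 0.1971]
eef_rot: [-0.001, 0.35, 0.937, -0.001]
contact_force: [0.7, 0.7, -0.6]
finger_gap: 0.0857
grip_force: 0.0
```

```bash
cat > chk.py <<'E'
from station import read_camera
import cv2,numpy as np,sys
from h import *
x,y,h,r=map(float,sys.argv[1:5])
for n in('scene','side'):
    P=cloud(read_camera(n));d=np.hypot(P[...,0]-x,P[...,1]-y)
    q=P[(d<r+.02)&(P[...,2]>h-.006)&(P[...,2]<h+.015)].astype(np.float32)
    if len(q)<10: print(n,'few',len(q));continue
    A=np.c_[q[:,:2]-q[:,:2].mean(0),np.ones(len(q))];m=np.linalg.lstsq(A,q[:,2],rcond=None)[0]
    print(n,len(q),'lid',cv2.minEnclosingCircle(q[:,:2].copy()),'z',np.median(q[:,2]),'slope',m[:2].round(3))
E
python3 chk.py .574 .2133 .139 .0225; python3 go.py .4318 -.226 .16
```

```text
scene 60 lid ((0.5721294283866882, 0.212826207280159), 0.024307187646627426) z 0.1391431 slope [0.044 0.059]
side 96 lid ((0.5730301737785339, 0.21304510533809662), 0.023145010694861412) z 0.13881314 slope [-0.006  0.065]
t 17.15 pos [0.5763 0.2146 0.2027] F [0.86 1.   0.5 ] gap 0.0857 grip 0.0
units [-0.3596 -0.8554  0.08  ] yaw y 49.0 tool z [ 0.0089  0.0033 -1.    ]
```

The spice jar stands on the right pad, lid top at 0.139, so the pad is clicked down. On to the jam jar.

Emit:
{"fn": "move_arm", "kwargs": {
  "motion": [
    [[-0.036,-0.0855,0,0,0,0,1],[-0.036,-0.0855,0,0,0,0,1],[-0.036,-0.0855,0,0,0,0,1],[-0.036,-0.0855,0,0,0,0,1],[-0.036,-0.0855,0,0,0,0,1],[-0.036,-0.0855,0,0,0,0,1],[-0.036,-0.0855,0,0,0,0,1],[-0.036,-0.0855,0,0,0,0,1]]
  ]
}}

```text
time: 17.95
position: [0.4573, -0.1404, 0.196]
eef_rot: [-0.0, 0.35, 0.937, -0.0]
contact_force: [0.9, 0.6, -0.4]
finger_gap: 0.0851
grip_force: 0.0
```

Emit:
{"fn": "move_arm", "kwargs": {
  "motion": [
    [[-0.036,-0.0855,0.03,0,0,0,1],[-0.036,-0.0855,0.04,0,0,0,1],[0,0,0,0,0,0,1],[0,0,0,0,0,0,1],[0,0,0,0,0,0,1]]
  ]
}}

```text
time: 18.45
position: [0.4298, -0.226, 0.1618]
eef_rot: [0.0, 0.35, 0.937, 0.0]
contact_force: [0.5, 0.1, 0.1]
finger_gap: 0.0855
grip_force: 0.0
```

```bash
python3 go.py .4318 -.226 .044
python3 - <<'E'
from station import read_camera
import cv2,numpy as np
from h import *
w=read_camera('wrist');cv2.imwrite('pics/w4.png',w['pixels'])
P=cloud(w);q=P[(abs(P[...,2]-.1)<.005)&(abs(P[...,0]-.432)<.05)&(abs(P[...,1]+.226)<.05)].astype(np.float32)
print(len(q),cv2.minEnclosingCircle(q[:,:2].copy()) if len(q) else '')
E
```

```text
t 18.45 pos [ 0.4298 -0.226   0.1618] F [0.52 0.14 0.08] gap 0.0855 grip 0.0
units [-0.003   0.0026  0.2355] yaw y 49.03 tool z [ 2.e-04  3.e-04 -1.e+00]
6079 ((0.43108224868774414, -0.2237660437822342), 0.03227390721440315)
```

View pics/w4.png

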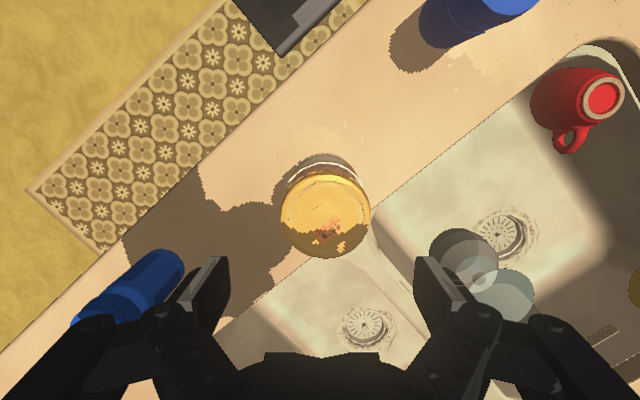

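Wrist view: the yellow lid is at (325,210) between the fingers, and the decoys and the glass are clear. Descend and grip.

Emit:
{"fn": "move_arm", "kwargs": {
  "motion": [
    [[-0.0016,0.0033,0.06,0,0,0,1],[0,0,0.06,0,0,0,1],[0,0,0.06,0,0,0,1],[0,0,0.055,0,0,0,1],[0,0,0,0,0,0,1],[0,0,0,0,0,0,-1],[0,0,0,0,0,0,-1],[0,0,0,0,0,0,-1]]
  ]
}}

```text
time: 19.3
position: [0.433, -0.2259, 0.0464]
eef_rot: [0.002, 0.35, 0.937, 0.0]
contact_force: [0.3, 2.9, 5.3]
finger_gap: 0.0637
grip_force: 67.4
```

Emit:
{"fn": "move_arm", "kwargs": {
  "motion": [
    [[0,0,0,0,0,0,-1],[0,0,0,0,0,0,-1],[0,0,0,0,0,0,-1]]
  ]
}}

```text
time: 19.6
position: [0.433, -0.2259, 0.0464]
eef_rot: [0.002, 0.35, 0.937, 0.001]
contact_force: [1.0, 2.0, 6.8]
finger_gap: 0.0637
grip_force: 67.5
```

```bash
python3 feel.py; python3 go.py .408 .3577 .16
```

```text
t 20.0 F [1.01 3.65 6.98] sd [0.24 0.33 0.43] pos [ 0.433  -0.2259  0.0464]
t 20.0 pos [ 0.433  -0.2259  0.0464] F [0.69 3.54 7.11] gap 0.0635 grip 67.52324083819985
units [ 0.8023  0.8491 -0.2279] yaw y 49.03 tool z [ 4.2e-03 -5.0e-04 -1.0e+00]
```

Emit:
{"fn": "move_arm", "kwargs": {
  "motion": [
    [[0,0,-0.04,0,0,0,-1],[0,0,-0.07,0,0,0,-1],[0,0,-0.08,0,0,0,-1],[0,0,-0.08,0,0,0,-1],[0,0,-0.04,0,0,0,-1],[0.05,0.053,0,0,0,0,-1],[0.062,0.0655,0,0,0,0,-1],[0.062,0.0655,0,0,0,0,-1]]
  ]
}}

```text
time: 20.8
position: [0.4255, -0.0985, 0.1996]
eef_rot: [0.0, 0.351, 0.936, -0.0]
contact_force: [0.9, 0.7, -4.8]
finger_gap: 0.064
grip_force: 68.3
```

Emit:
{"fn": "move_arm", "kwargs": {
  "motion": [
    [[0.062,0.0655,0,0,0,0,-1],[0.062,0.0655,0,0,0,0,-1],[0.062,0.0655,0,0,0,0,-1],[0.062,0.0655,0,0,0,0,-1],[0.062,0.0655,0,0,0,0,-1],[0.062,0.0655,0,0,0,0,-1],[0.062,0.0655,0,0,0,0,-1],[0.062,0.0655,0,0,0,0,-1]]
  ]
}}

```text
time: 21.6
position: [0.4101, 0.2628, 0.1995]
eef_rot: [0.0, 0.35, 0.937, 0.0]
contact_force: [1.2, -0.6, -4.2]
finger_gap: 0.0635
grip_force: 68.3
```

```bash
python3 go.py .408 .3577 .14
```

```text
t 21.6 pos [0.4101 0.2628 0.1995] F [ 1.18 -0.61 -4.23] gap 0.0635 grip 68.31639681011438
units [0.1277 0.1404 0.119 ] yaw y 49.01 tool z [ 7.e-04 -3.e-04 -1.e+00]
```

Emit:
{"fn": "move_arm", "kwargs": {
  "motion": [
    [[0.06,0.063,0,0,0,0,-1],[0.05,0.053,0,0,0,0,-1],[0.02,0.025,0,0,0,0,-1],[0,0,0.06,0,0,0,-1],[0,0,0.06,0,0,0,-1],[0,0,0,0,0,0,-1],[0,0,0,0,0,0,-1],[0,0,0,0,0,0,-1]]
  ]
}}

```text
time: 22.4
position: [0.4087, 0.3572, 0.1411]
eef_rot: [0.001, 0.35, 0.937, 0.001]
contact_force: [0.4, 0.5, -4.1]
finger_gap: 0.0634
grip_force: 68.7
```

```bash
python3 feel.py; python3 go.py .408 .3577 .0794; python3 - <<'E'
from station import read_camera
import cv2,numpy as np
from h import *
c=read_camera('side');w=read_camera('scene')
a=cv2.resize(c['pixels'][80:200,190:350],(400,300));cv2.imwrite('pics/m5.png',np.hstack([a,cv2.resize(w['pixels'][100:220,170:330],(400,300))]))
E
```

```text
t 22.8 F [-0.08  0.08 -4.48] sd [0.38 0.17 0.26] pos [0.4084 0.3572 0.1404]
t 22.8 pos [0.408  0.357  0.1395] F [-0.17  0.43 -4.85] gap 0.0637 grip 68.72537691146135
units [0.0009 0.0009 0.1203] yaw y 48.99 tool z [ 5.e-04  4.e-04 -1.e+00]
```

View pics/m5.png

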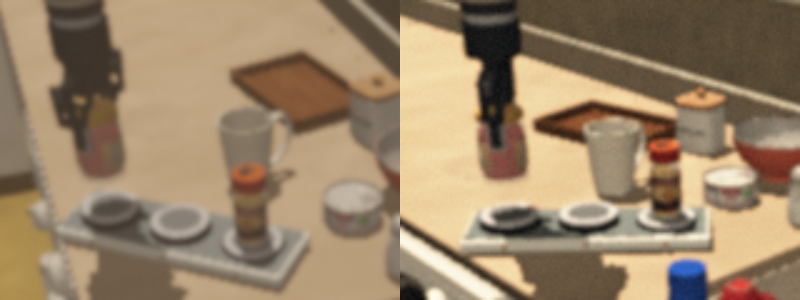

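The jam jar hangs upright over the left pad, and the spice jar stands upright on the right pad. Lowering.

Emit:
{"fn": "move_arm", "kwargs": {
  "motion": [
    [[0,0.0008,0.05,0,0,0,-1],[0,0,0.04,0,0,0,-1],[0,0,0.01,0,0,0,-1],[0,0,0.005,0,0,0,-1],[0,0,0.005,0,0,0,-1],[0,0,0.005,0,0,0,-1],[0,0,0.003,0,0,0,-1],[0,0,0,0,0,0,-1]]
  ]
}}

```text
time: 23.7
position: [0.4085, 0.3577, 0.0806]
eef_rot: [0.0, 0.35, 0.937, 0.001]
contact_force: [-0.3, -0.8, -1.8]
finger_gap: 0.0633
grip_force: 69.0
```

```bash
python3 feel.py
```

```text
t 24.1 F [ 0.66  0.56 -2.14] sd [0.57 0.53 0.42] pos [0.4085 0.3577 0.0805]
```

Emit:
{"fn": "move_arm", "kwargs": {
  "motion": [
    [[0,0,0.002,0,0,0,-1],[0,0,0.001,0,0,0,-1],[0,0,0,0,0,0,-1],[0,0,0,0,0,0,-1]]
  ]
}}

```text
time: 24.5
position: [0.4085, 0.3576, 0.0793]
eef_rot: [0.0, 0.35, 0.937, 0.001]
contact_force: [0.9, 0.2, 5.2]
finger_gap: 0.0634
grip_force: 69.6
```

```bash
python3 feel.py
```

```text
t 24.9 F [0.31 0.52 5.65] sd [0.28 0.45 0.34] pos [0.4085 0.3576 0.0793]
```

At the stop. Release and retreat straight up.

Emit:
{"fn": "move_arm", "kwargs": {
  "motion": [
    [[0,0,-0.0008,0,0,0,-1],[0,0,0,0,0,0,0.6],[0,0,0,0,0,0,0.8],[0,0,0,0,0,0,1],[0,0,0,0,0,0,1],[0,0,-0.06,0,0,0,1],[0,0,-0.08,0,0,0,1],[0,0,-0.08,0,0,0,1]]
  ]
}}

```text
time: 25.7
position: [0.4076, 0.3568, 0.1897]
eef_rot: [-0.0, 0.35, 0.937, -0.001]
contact_force: [0.4, 0.9, 0.2]
finger_gap: 0.0855
grip_force: 0.0
```

Emit:
{"fn": "move_arm", "kwargs": {
  "motion": [
    [[0,0,-0.04,0,0,0,1],[0,0,0,0,0,0,1],[0,0,0,0,0,0,1],[0,0,0,0,0,0,1]]
  ]
}}

```text
time: 26.1
position: [0.4076, 0.3568, 0.2074]
eef_rot: [-0.001, 0.35, 0.937, -0.001]
contact_force: [-0.1, -0.1, 0.7]
finger_gap: 0.0856
grip_force: 0.0
```

```bash
python3 chk.py .408 .3577 .133 .033;python3 chk.py .574 .2133 .139 .0225; python3 - <<'E'
from station import read_camera
import cv2,numpy as np
c=read_camera('side');w=read_camera('scene')
a=cv2.resize(c['pixels'][90:210,200:360],(400,300));cv2.imwrite('pics/m6.png',np.hstack([a,cv2.resize(w['pixels'][110:230,180:340],(400,300))]))
E
```

```text
scene 113 lid ((0.40657082200050354, 0.3548639714717865), 0.03324860334396362) z 0.13217969 slope [0.015 0.04 ]
side 164 lid ((0.407034307718277, 0.355080783367157), 0.03410077467560768) z 0.1320039 slope [-0.002  0.029]
scene 63 lid ((0.5713635087013245, 0.2105390727519989), 0.023203423246741295) z 0.13904402 slope [0.046 0.048]
side 95 lid ((0.5743635892868042, 0.21118086576461792), 0.023669788613915443) z 0.13894045 slope [0.018 0.04 ]
```

View pics/m6.png

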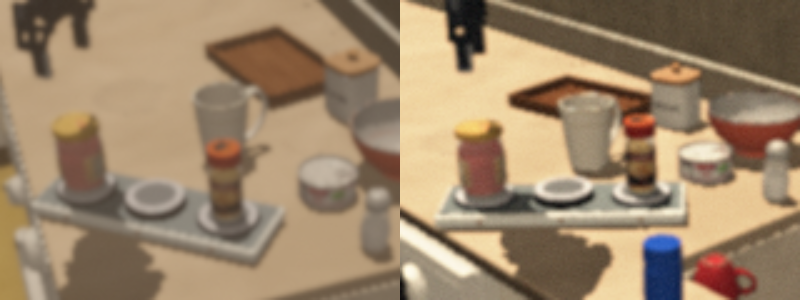

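Both jars stand upright and centred on the left and right pads. The lid heights of 0.132 and 0.139 mean both pads are down. The middle pad is up and the bystanders are where they were.

```bash
python3 -c "
from station import arm;print(arm.sign_off())"
```

```text
the job is handed in; nothing more can be done
None
```

The job is handed in: the spice jar stands on the right pad (easiest) and the jam jar on the left pad (moderate), with lid heights showing both pads clicked down; the stiff middle pad is empty and the bystanders were not touched.

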